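# Fit and lock the round jaw on the key-cutting station

### The job

Fit the round steel jaw onto the spindle of the blue key-cutting station and press it down firmly until its stiff seat is fully home. Then swing the locking lever round to its stop, so that its toe lies over the jaw's flange, and let go.

Things in the scene. Friction and masses are not known exactly. Their poses are not given: they have to be found in the camera images.
- jaw_grip (a point): Round steel jaw, loose, upright on the bench, 0.3 kg: round flange 76 mm across, 12 thick; above it a round hub 44 across, up to 60 mm above the underside, a thin slot in its flat top. Blind bore 26 wide, 45 deep in the underside. Point: on the axis, half-way up the hub, 36 mm above the underside; z up; yaw is free. The square jaw and the flat toothed cutter are not wanted.
- spindle (a point): Root of the upright steel spindle, on the flat top (30 mm above bench) of the fixed blue station, 150 (its x) by 250 mm (its y). x, y: station axes. Spindle 18 mm thick, tip tapered, 45 mm above this point. Round it a brass seat disc 68 across: top 25 mm above this point, slides down 15 mm to a solid stop, needs 8 N in all (more if fast), stays put. Jaw home: jaw_grip 46 mm above this point.
- latch (a joint): Stiff locking lever on an upright pivot 90 mm to the station's +y of the spindle; 0 to 1.571 rad, clockwise from above, stays put. At 0 (open) its knob arm points to station -x, its toe to +x; at 1.571 (stop, locked) knob arm to +y, toe to -y over the jaw's flange. Bar 16 mm wide, 26 to 36 mm above the spindle point, toe 62 mm from the pivot; it clears the flange (by 4 mm) only if the jaw is home.
- latch_knob (a point): Black upright round knob of the locking lever, 16 mm across, 60 mm from the pivot; needs about 2 N to push along its arc. Point: on the knob's axis, 61 mm above the spindle point, 25 mm above the lever bar's top and 23 mm below the knob's top; it moves with the lever. x runs along the bar, from the knob to the pivot; z up.
There are look-alikes about, which are no part of the job. Leave any black or green look-alike of the part that bears jaw_grip alone.

How it is judged:
On the way:
1. the round jaw is on the spindle, upright and pressed fully home, with the locking lever still open (horizontal distance between jaw_grip and spindle below 0.01 m and z of jaw_grip in the frame of spindle below 0.0495 m and angle between jaw_grip's own z axis and vertical below 0.17 rad and value of joint latch below 0.7 rad), for 0.2 s.
At the end, for the whole second after the job is handed in: The round jaw stands upright (within 10 degrees) on the spindle, within 10 mm of its axis, its seat pressed home to within 3.5 mm of its stop, and the locking lever is at rest at 1.35 rad or more of its 1.57 rad, its toe over the jaw's flange (horizontal distance between jaw_grip and spindle below 0.01 m and z of jaw_grip in the frame of spindle below 0.0495 m and angle between jaw_grip's own z axis and vertical below 0.17 rad and value of joint latch above 1.35 rad and velocity of joint latch below 0.1 rad/s); the robot touches nothing.
It also fails if it takes over 56 s, if anything falls off the work surface, if the arm or the gripper's body presses on something with over 40 N, if the wrist force passes 120 N, or if a joint passes its speed limit or range.

### The arm

A 7-joint arm with a two-finger parallel gripper is mounted at the origin on the work surface. World frame = base frame: x ahead of the robot, y to its left, z up, the work surface at z = 0. Lengths are in m, angles in rad, forces in N, time in s.
With the tool pointing down it reaches from about 0.425 to 0.925 m from the base axis. Payload 6.8 kg.
Tool frame: the origin (TCP) lies on the mounting face of the last link; the fingertips stand 173 mm ahead of it and the grasp point (between the pads) lies 155 mm ahead of it; z points along the fingers, y is the line along which they close (so a half turn about z gives the same grasp; the last joint's range is limited). The gripper opens to 85 mm and grips with 20 to 120 N. Pads are 22 mm wide; open, the fingers measure 114 mm over their backs; the gripper's body (76 mm by 85 mm) begins 54 mm behind the grasp point. The pads swing forward as they close: fully open they stand 13 mm farther back than shut.
Start: joints at [-1.32, 0.477, 0.022, 1.555, -0.011, 1.109, -0.083], TCP at [0.237, 0.632, 0.405] pointing down, gripper open.
Joint ranges: [-2.96, 2.96], [-0.34, 2.1], [-1.41, 1.46], [0.24, 2.44], [-1.37, 4.51], [0.17, 1.92], [-2.96, 2.96]. Speed limits (rad/s): [2.39, 2.39, 3.14, 3.14, 3.14, 3.14, 3.14].

### API

Orientations are given as a rotation vector (axis times angle).
In Python, from bench import r gives the robot as it stands.
- The arm moves only by the tool carry_out, never from a script. Its argument "moves" is a list of rows, each a list of 5 numbers: the shift along the tool's x, y, z in m, then the turn about the tool's z in rad, then the finger opening in m, from 0 to 0.0854. In form: [[dx, dy, dz, roll, claw], ...]. A call has exactly 8 rows; each row is the pose to reach, as a shift and turn from the pose commanded when the call began, along the tool's axes at that moment; what a row does not reach only later rows make up. A row lasts 1/10 s, in which the tool goes at most 50 mm and 8.59 degrees, less where a joint would pass 70% of its speed; a pose out of reach is approached as far as the arm can. A call with a gripper value outside its range is refused whole. The fingers move at their own pace and stop on an object; "force" is the grip in N (left out, the last holds). Time passes only in rows, so rows that repeat a pose let the fingers close, or fill a call up. It gives the time, the measured TCP pose, the force, the opening and the grip force at its end, in the units of the state.
- r.get_obs(): the state, without advancing time (a new reading comes with each control period).
- r.grab_frame(name): name is "scene" or "top" or "wrist"; returns the picture (400x640x3 uint8, red, green, blue); there is no depth.
- r.calibration(name): a dict with "fx", "fy", "cx", "cy" (pixels), "rvec" (rotation vector, rad) and "tvec" (3), from world to camera coordinates, as OpenCV has them. Camera axes: x right, y down, z forward; pixel columns grow to the right and rows downward; lengths in m; the calibration is good to about 2 mm. A picture is of the moment at which its call begins: read the wrist's pose just before it. calibration takes no time and is no camera call; for the wrist camera it gives the pose at the moment of the call.
- r.hand_in(): hands the job in; it is judged then, once.
The state is a dict: "clock": time; "joints": joint angles; "qvel": joint speeds; "tau": joint torques, N m; "tcp_pos": TCP position; "orientation": TCP orientation; "contact_force": force on the tool from outside, world axes, zero at the start; "moment": the same for the moment, N m; "grip_width": finger opening in m; "gripper_force": force on a finger pad.
Only numpy, scipy, OpenCV 4.12 (cv2) and the standard library are available. Lean on these libraries where they do the work, as an engineer would, in place of code of your own. Each camera call takes 0.05 s, during which the arm holds its last target. There are 200 camera calls.

## Working session

There is one attempt and no reset: what is moved stays moved. The work goes in short steps, Python scripts to look and compute and a tool call to move; the robot and the scene stay as the last step left them, time stands still between calls to the robot, and variables do not carry over. Pictures are saved under pics/ and viewed, at most 10 in all, crops included, and the job is handed in when it is done.

Besides the shell and the picture viewer there is one more tool, called after "Call:" by a JSON object that holds its "api" and its "payload". carry_out: Moves the arm, as the interface text tells. Its arguments: {"type":"object","properties":{"moves":{"type":"array","items":{"type":"array","items":{"type":"number"}}},"force":{"type":"number"}},"required":["moves"]}

```bash
mkdir -p pics; ls; python3 - <<'E'
from bench import r
import cv2
o=r.get_obs()
print({k:o[k] for k in("clock","tcp_pos","orientation","grip_width","contact_force")})
for n in("scene","top"):
    cv2.imwrite(f"pics/{n}0.png",r.grab_frame(n)[:,:,::-1]); print(n,r.calibration(n))
E
```

```text
pics
{'clock': 0.0, 'tcp_pos': array([0.23693334, 0.6317715 , 0.40372497]), 'orientation': array([-5.60514960e-01, -3.09098230e+00,  2.83488798e-03]), 'grip_width': 0.08518194715579129, 'contact_force': array([-0.71375133,  0.41514089,  0.61417997])}
scene {'fx': 409.87187918169434, 'fy': 409.87187918169434, 'cx': 315.59509069303493, 'cy': 198.53656076627928, 'rvec': array([ 1.53793981,  1.87596706, -0.92020091]), 'tvec': array([ 0.0046003 , -0.26172171,  1.33449461])}
top {'fx': 498.31909175531774, 'fy': 498.31909175531774, 'cx': 324.8394768763811, 'cy': 191.85236967629655, 'rvec': array([ 2.1934403 , -2.12811512,  0.125207  ]), 'tvec': array([0.05730404, 0.50657814, 1.17012014])}
```

View pics/scene0.png

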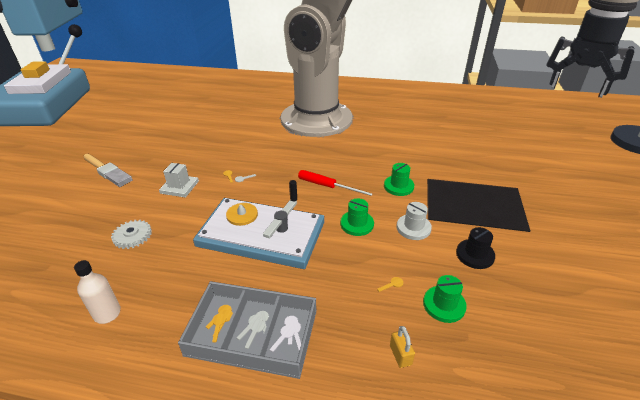

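View pics/top0.png

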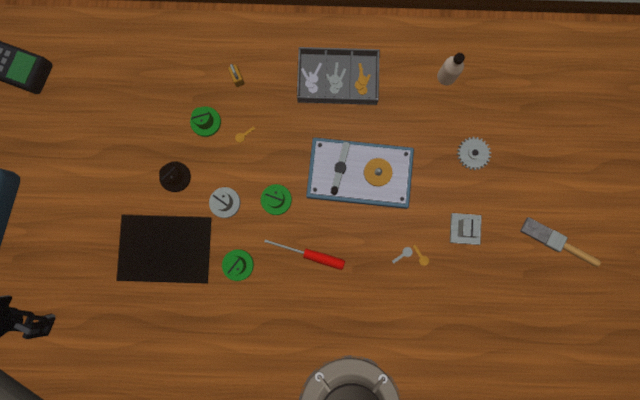

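The scene picture shows the station near (260,230) and the steel round jaw at (415,220). In the top view the jaw is at (224,203), the brass disc and spindle at (378,172), the pivot at (341,168) and the knob at (335,190). A green look-alike sits right beside the jaw at (277,200), so I'll grip along world x.

```bash
cat > h.py <<'E'
import numpy as np, cv2
from scipy.spatial.transform import Rotation as R
from bench import r
def ray(c,uv,z):
    M=R.from_rotvec(c["rvec"]).as_matrix(); C=-M.T@c["tvec"]
    d=M.T@np.array([(uv[0]-c["cx"])/c["fx"],(uv[1]-c["cy"])/c["fy"],1])
    return C+d*(z-C[2])/d[2]
def big(m,x0,y0,x1,y1):
    k=np.zeros(m.shape,np.uint8); k[y0:y1,x0:x1]=m[y0:y1,x0:x1]*255
    k=cv2.morphologyEx(k,cv2.MORPH_CLOSE,np.ones((3,3)))
    cs,_=cv2.findContours(k,cv2.RETR_EXTERNAL,cv2.CHAIN_APPROX_NONE)
    return max(cs,key=cv2.contourArea)
def toolshift(p_world,o):   # world delta -> tool axes
    return R.from_rotvec(o["orientation"]).inv().apply(p_world)
E
python3 - <<'E'
from h import *
im=cv2.imread("pics/top0.png"); h=cv2.cvtColor(im,cv2.COLOR_BGR2HSV); c=r.calibration("top")
H,S,V=[h[...,i].astype(int) for i in range(3)]
j=big((S<70)&(V>80),200,180,250,225); (u,rad)=cv2.minEnclosingCircle(j); print("jaw",u,rad,ray(c,u,.010))
b=big((S>120)&(V>110)&(H>10)&(H<30),355,150,402,195); (u,rad)=cv2.minEnclosingCircle(b); print("disc",u,rad,ray(c,u,.055)); sp=ray(c,u,.055)
p=big((S<60)&(V>110),300,135,420,212); q=cv2.boxPoints(cv2.minAreaRect(p)); Q=np.array([ray(c,x,.03) for x in q]); print(Q.round(4)); print(Q.mean(0))
p=big(((H>90)&(H<125)&(S>60)) | ((S<60)&(V>110)),300,130,420,212); q=cv2.boxPoints(cv2.minAreaRect(p)); Q=np.array([ray(c,x,.03) for x in q]); print(Q.round(4))
e=[Q[1]-Q[0],Q[2]-Q[1]]; print([ (np.linalg.norm(x),np.degrees(np.arctan2(x[1],x[0]))) for x in e])
print("pivot",ray(c,(341,168),.075),"knob",ray(c,(335,190),.114))
o=r.get_obs(); print(R.from_rotvec(o["orientation"]).as_matrix().round(3))
cv2.imwrite("pics/c1.png",cv2.resize(im[130:270,195:420],None,fx=3.5,fy=3.5,interpolation=cv2.INTER_CUBIC))
E
```

```text
jaw (224.1210479736328, 202.13157653808594) 15.442028045654297 [0.47420877 0.31755532 0.01      ]
disc (377.7115478515625, 171.95191955566406) 13.863743782043457 [ 0.5528304  -0.05114404  0.055     ]
[[ 0.4994  0.1091  0.03  ]
 [ 0.6344  0.0993  0.03  ]
 [ 0.616  -0.135   0.03  ]
 [ 0.4815 -0.1223  0.03  ]]
[ 0.5578229  -0.01224422  0.03      ]
[[ 0.4907  0.1163  0.03  ]
 [ 0.6366  0.1063  0.03  ]
 [ 0.618  -0.1404  0.03  ]
 [ 0.4727 -0.127   0.03  ]]
[(np.float64(0.14623331283990307), np.float64(-3.9268756374693004)), (np.float64(0.24742254438903746), np.float64(-94.30469160943532))]
pivot [0.55632741 0.03654809 0.075     ] knob [0.49958939 0.04977693 0.114     ]
[[-0.936  0.351 -0.   ]
 [ 0.351  0.936 -0.002]
 [-0.    -0.002 -1.   ]]
```

View pics/c1.png

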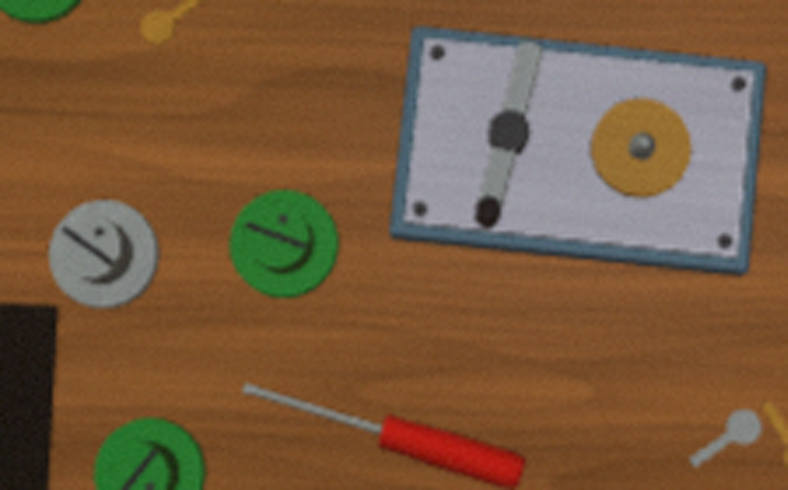

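The lever already stands about 0.15 rad from open. Station yaw is about -4.1°. Moving above the jaw now and turning the closing line to the station's x.

Call:
{"api": "carry_out", "payload": {"moves": [[-0.02, -0.0125, 0, 0.08, 0.0854], [-0.06, -0.038, 0.005, 0.22, 0.0854], [-0.1, -0.0635, 0.01, 0.36, 0.0854], [-0.14, -0.089, 0.015, 0.5, 0.0854], [-0.18, -0.114, 0.02, 0.64, 0.0854], [-0.22, -0.14, 0.025, 0.78, 0.0854], [-0.26, -0.165, 0.03, 0.92, 0.0854], [-0.295, -0.187, 0.035, 1.05, 0.0854]], "force": 80}}

```text
clock: 0.9
tcp_pos: [0.4487, 0.3509, 0.3694]
orientation: [2.042, 2.387, -0.001]
contact_force: [0.7, 0.2, 0.8]
grip_width: 0.0858
gripper_force: 0.0
```

Call:
{"api": "carry_out", "payload": {"moves": [[-0.012, 0.006, 0.006, 0.08, 0.0854], [-0.024, 0.013, 0.012, 0.16, 0.0854], [-0.037, 0.02, 0.02, 0.23, 0.0854], [-0.037, 0.02, 0.02, 0.23, 0.0854], [-0.037, 0.02, 0.02, 0.23, 0.0854], [-0.037, 0.02, 0.02, 0.23, 0.0854], [-0.037, 0.02, 0.02, 0.23, 0.0854], [-0.037, 0.02, 0.02, 0.23, 0.0854]]}}

```text
clock: 1.7
tcp_pos: [0.4729, 0.3207, 0.35]
orientation: [-2.294, -2.146, -0.001]
contact_force: [0.7, -0.0, 0.4]
grip_width: 0.0853
gripper_force: 0.0
```

```bash
python3 - <<'E'
from h import *
o=r.get_obs(); c=r.calibration("wrist"); cv2.imwrite("pics/w1.png",r.grab_frame("wrist")[:,:,::-1])
np.save("pics/w1.npy",c,allow_pickle=True)
print(o["tcp_pos"],o["orientation"]); M=R.from_rotvec(c["rvec"]).as_matrix(); print(-M.T@c["tvec"],M[2],c["fx"])
E
```

```text
[0.4729415  0.32068078 0.34997582] [-2.29380810e+00 -2.14621243e+00 -7.79824665e-04]
[0.47642676 0.38582465 0.32029625] [-0.01625415 -0.26054043 -0.9653261 ] 355.84717538478964
```

View pics/w1.png

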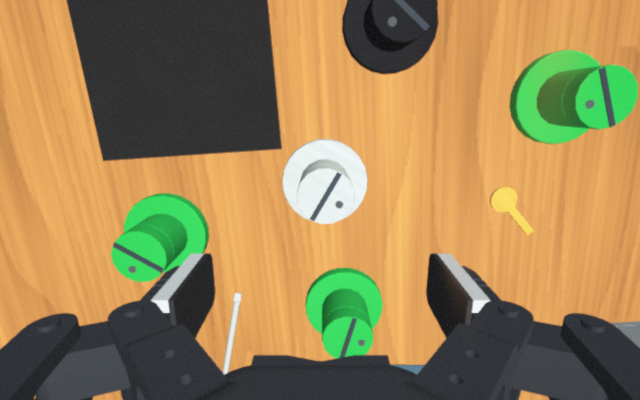

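The wrist view shows the white-grey jaw with its flange centred near (325,181). The hub top leans toward (326,193), and the neighbours are clear of the finger line.

```bash
python3 - <<'E'
from h import *
c=np.load("pics/w1.npy",allow_pickle=True).item()
im=cv2.imread("pics/w1.png"); h=cv2.cvtColor(im,cv2.COLOR_BGR2HSV)
k=big((h[...,1]<60)&(h[...,2]>90),270,125,385,240)[:,0,:]
u,rad=cv2.minEnclosingCircle(k); print(u,rad)
P=np.array([ray(c,x,.012) for x in k.astype(float)])[:,:2]
up=P[k[:,1]<200]  # flange rim only
A=np.c_[2*up,np.ones(len(up))]; s=np.linalg.lstsq(A,(up**2).sum(1),rcond=None)[0]
print("flange",s[:2],np.sqrt(s[2]+s[0]**2+s[1]**2))
o=r.get_obs(); print("tool shift",toolshift(np.r_[s[:2]-o["tcp_pos"][:2],0],o))
E
```

```text
(324.31414794921875, 181.0287628173828) 42.50051498413086
flange [0.47593687 0.31843065] 0.037184266459914926
tool shift [-1.91490092e-03  3.06464983e-03 -6.38231831e-07]
```

Call:
{"api": "carry_out", "payload": {"moves": [[-0.001, 0.001, 0.025, 0, 0.0854], [-0.002, 0.003, 0.06, 0, 0.0854], [-0.002, 0.003, 0.095, 0, 0.0854], [-0.002, 0.003, 0.125, 0, 0.0854], [-0.002, 0.003, 0.148, 0, 0.0854], [-0.002, 0.003, 0.159, 0, 0.0854], [-0.002, 0.003, 0.159, 0, 0.06], [-0.002, 0.003, 0.159, 0, 0.03]]}}

```text
clock: 2.55
tcp_pos: [0.4766, 0.3181, 0.1915]
orientation: [2.296, 2.145, 0.002]
contact_force: [-0.0, 0.5, 0.7]
grip_width: 0.059
gripper_force: 0.0
```

Call:
{"api": "carry_out", "payload": {"moves": [[0, 0, 0, 0, 0.03], [0, 0, 0, 0, 0.03], [0, 0, 0, 0, 0.03], [0, 0, 0, 0, 0.03], [0, 0, 0, 0, 0.03], [0, 0, 0, 0, 0.03], [0, 0, -0.005, 0, 0.03], [0, 0, -0.015, 0, 0.03]]}}

```text
clock: 3.35
tcp_pos: [0.4757, 0.3176, 0.2058]
orientation: [-2.296, -2.145, 0.002]
contact_force: [0.4, -0.4, -3.2]
grip_width: 0.0427
gripper_force: 81.5
```

Gripped at 42.7 mm. Lifting, then carrying to a spot just past the spindle where the wrist camera can see it.

Call:
{"api": "carry_out", "payload": {"moves": [[0, 0, -0.03, 0, 0.03], [-0.01, 0.002, -0.065, 0, 0.03], [-0.035, 0.009, -0.1, 0, 0.03], [-0.07, 0.017, -0.125, 0, 0.03], [-0.11, 0.027, -0.135, 0, 0.03], [-0.15, 0.037, -0.135, 0, 0.03], [-0.19, 0.047, -0.135, 0, 0.03], [-0.23, 0.057, -0.135, 0, 0.03]]}}

```text
clock: 4.15
tcp_pos: [0.517, 0.0827, 0.3416]
orientation: [-2.296, -2.145, -0.001]
contact_force: [0.6, -0.4, -3.2]
grip_width: 0.0428
gripper_force: 82.0
```

Call:
{"api": "carry_out", "payload": {"moves": [[-0.04, 0.01, 0, 0, 0.03], [-0.08, 0.02, 0, 0, 0.03], [-0.12, 0.03, 0, 0, 0.03], [-0.155, 0.039, 0, 0, 0.03], [-0.182, 0.045, 0, 0, 0.03], [-0.2, 0.05, 0, 0, 0.03], [-0.2, 0.05, 0, 0, 0.03], [-0.2, 0.05, 0, 0, 0.03]]}}

```text
clock: 4.95
tcp_pos: [0.5533, -0.1184, 0.341]
orientation: [-2.296, -2.143, -0.0]
contact_force: [-0.4, -0.1, -2.7]
grip_width: 0.0421
gripper_force: 82.0
```

```bash
python3 - <<'E'
from h import *
o=r.get_obs(); c=r.calibration("wrist"); cv2.imwrite("pics/w2.png",r.grab_frame("wrist")[:,:,::-1])
np.save("pics/w2.npy",c,allow_pickle=True)
print(o["tcp_pos"],o["orientation"],o["gripper_force"])
E
```

```text
[ 0.55329641 -0.11838045  0.34095027] [-2.29615561e+00 -2.14324149e+00 -3.28662181e-04] 81.99984217062593
```

View pics/w2.png

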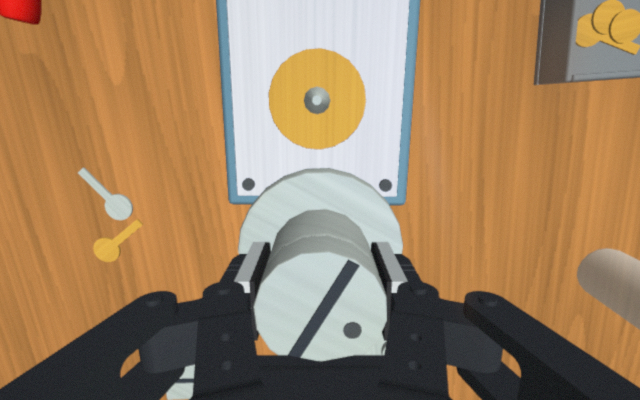

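The brass disc is centred near (317,99) with the spindle in it. The held jaw is upright, with its flange top edge at row 168.

```bash
python3 - <<'E'
from h import *
c=np.load("pics/w2.npy",allow_pickle=True).item(); o=r.get_obs(); z=o["tcp_pos"][2]
im=cv2.imread("pics/w2.png"); h=cv2.cvtColor(im,cv2.COLOR_BGR2HSV); H,S,V=[h[...,i] for i in range(3)]
def fit(k,zz):
    P=np.array([ray(c,x,zz) for x in k.astype(float)])[:,:2]
    s=np.linalg.lstsq(np.c_[2*P,np.ones(len(P))],(P**2).sum(1),rcond=None)[0]
    return s[:2],np.sqrt(s[2]+s[0]**2+s[1]**2)
k=big((S>120)&(V>120)&(H>12)&(H<30),262,40,372,155)[:,0,:]; d=fit(k,.055); print("disc",d)
print("tip ray",ray(c,(317,98.5),.075))
# held flange rim: highest light pixel per column above wood, columns off the plate + arc apex
g=cv2.morphologyEx(((S<60)&(V>70)).astype(np.uint8),cv2.MORPH_OPEN,np.ones((3,3)))
pts=[]
for y in range(206,240):
    xs=np.where(g[y,225:420])[0]+225
    pts+=[(xs[0],y),(xs[-1],y)]
f=fit(np.array(pts),z-.191+.012); print("held flange",f)
sh=d[0]-f[0]; print("tool shift by flange",toolshift(np.r_[sh,0],o)," by tcp",toolshift(np.r_[d[0]-o["tcp_pos"][:2],0],o))
E
```

```text
disc (array([ 0.55477315, -0.05120317]), np.float64(0.032955103711767))
tip ray [ 0.55524503 -0.0504102   0.075     ]
held flange (array([ 0.55252732, -0.11802114]), np.float64(0.036855225354418146))
tool shift by flange [ 6.68177627e-02 -2.25110746e-03  6.05727136e-05]  by tcp [ 6.62649294e-02 -3.10009983e-03  6.04707636e-05]
```

Call:
{"api": "carry_out", "payload": {"moves": [[0.02, -0.001, 0, 0, 0.03], [0.045, -0.002, 0, 0, 0.03], [0.062, -0.0025, 0.005, 0, 0.03], [0.0665, -0.0025, 0.02, 0, 0.03], [0.0665, -0.0025, 0.04, 0, 0.03], [0.0665, -0.0025, 0.057, 0, 0.03], [0.0665, -0.0025, 0.07, 0, 0.03], [0.0665, -0.0025, 0.08, 0, 0.03]], "force": 110}}

```text
clock: 5.8
tcp_pos: [0.5555, -0.0511, 0.2596]
orientation: [-2.294, -2.145, 0.001]
contact_force: [-0.0, 0.3, -2.1]
grip_width: 0.0423
gripper_force: 111.7
```

Call:
{"api": "carry_out", "payload": {"moves": [[0, 0, 0.003, 0, 0.03], [0, 0, 0.006, 0, 0.03], [0, 0, 0.009, 0, 0.03], [0, 0, 0.012, 0, 0.03], [0, 0, 0.014, 0, 0.03], [0, 0, 0.016, 0, 0.03], [0, 0, 0.018, 0, 0.03], [0, 0, 0.02, 0, 0.03]]}}

```text
clock: 6.6
tcp_pos: [0.5559, -0.052, 0.2413]
orientation: [2.296, 2.144, 0.001]
contact_force: [-2.7, 0.7, 5.2]
grip_width: 0.0423
gripper_force: 112.4
```

Call:
{"api": "carry_out", "payload": {"moves": [[0, 0, 0.002, 0, 0.03], [0, 0, 0.004, 0, 0.03], [0, 0, 0.006, 0, 0.03], [0, 0, 0.008, 0, 0.03], [0, 0, 0.01, 0, 0.03], [0, 0, 0.011, 0, 0.03], [0, 0, 0.012, 0, 0.03], [0, 0, 0.013, 0, 0.03]]}}

```text
clock: 7.4
tcp_pos: [0.5561, -0.0525, 0.2321]
orientation: [-2.295, -2.143, -0.004]
contact_force: [-18.6, 3.7, 56.2]
grip_width: 0.042
gripper_force: 117.3
```

56 N at the expected home height means the seat is on its solid stop. Relaxing, releasing and rising.

Call:
{"api": "carry_out", "payload": {"moves": [[0, 0, -0.001, 0, 0.03], [0, 0, -0.002, 0, 0.03], [0, 0, -0.002, 0, 0.07], [0, 0, -0.002, 0, 0.07], [0, 0, -0.002, 0, 0.07], [0, 0, -0.002, 0, 0.07], [0, 0, -0.01, 0, 0.07], [0, 0, -0.03, 0, 0.07]]}}

```text
clock: 8.2
tcp_pos: [0.555, -0.0518, 0.2569]
orientation: [-2.294, -2.143, 0.004]
contact_force: [0.7, 0.5, 0.3]
grip_width: 0.0698
gripper_force: 0.0
```

Call:
{"api": "carry_out", "payload": {"moves": [[0, 0, -0.03, 0, 0.07], [0, 0, -0.06, 0, 0.07], [-0.02, 0, -0.08, 0, 0.04], [-0.04, 0, -0.09, 0, 0], [-0.05, 0, -0.09, 0, 0], [-0.05, 0, -0.09, 0, 0], [-0.05, 0, -0.09, 0, 0], [-0.05, 0, -0.09, 0, 0]]}}

```text
clock: 9.0
tcp_pos: [0.5522, -0.1005, 0.3467]
orientation: [-2.293, -2.145, 0.001]
contact_force: [0.7, 0.1, 0.3]
grip_width: -0.0002
gripper_force: 0.0
```

```bash
python3 - <<'E'
from h import *
o=r.get_obs(); c=r.calibration("wrist"); cv2.imwrite("pics/w3.png",r.grab_frame("wrist")[:,:,::-1])
np.save("pics/w3.npy",c,allow_pickle=True)
print(o["tcp_pos"],o["orientation"],o["grip_width"],o["contact_force"])
E
```

```text
[ 0.55224516 -0.10051005  0.34673186] [-2.29288918e+00 -2.14524772e+00  1.42676959e-03] -0.00017444947857738705 [0.6689952  0.07005718 0.30157017]
```

View pics/w3.png

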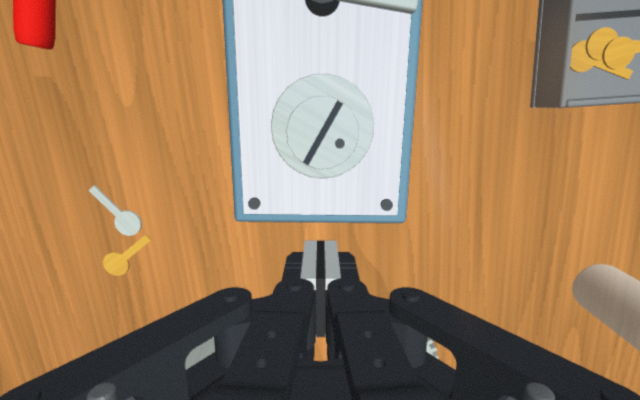

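The jaw sits on the spindle, flange centred at (322,125), with the pivot at about (322,5). Next I'll go above the knob with the closing line along its arc and straddle it.

Call:
{"api": "carry_out", "payload": {"moves": [[0.015, -0.006, 0, -0.14, 0], [0.035, -0.015, 0, -0.28, 0], [0.06, -0.025, 0, -0.42, 0.02], [0.085, -0.035, 0, -0.56, 0.04], [0.11, -0.045, 0, -0.7, 0.045], [0.13, -0.053, 0, -0.84, 0.045], [0.143, -0.058, 0, -0.98, 0.045], [0.148, -0.0606, 0, -1.12, 0.045]]}}

```text
clock: 9.85
tcp_pos: [0.5013, 0.0526, 0.3472]
orientation: [-0.791, -3.039, -0.0]
contact_force: [0.8, 0.5, 0.0]
grip_width: 0.0448
gripper_force: 0.0
```

Call:
{"api": "carry_out", "payload": {"moves": [[0, 0, 0, -0.1, 0.045], [0, 0, 0, -0.2, 0.045], [0, 0, 0, -0.3, 0.045], [0, 0, 0, -0.3, 0.045], [0, 0, 0, -0.3, 0.045], [0, 0, 0, -0.3, 0.045], [0, 0, 0, -0.3, 0.045], [0, 0, 0, -0.3, 0.045]], "force": 20}}

```text
clock: 10.65
tcp_pos: [0.5019, 0.0501, 0.3477]
orientation: [-0.344, -3.123, 0.0]
contact_force: [0.9, -0.2, 0.3]
grip_width: 0.0446
gripper_force: 0.0
```

```bash
python3 - <<'E'
from h import *
o=r.get_obs(); c=r.calibration("wrist"); cv2.imwrite("pics/w4.png",r.grab_frame("wrist")[:,:,::-1])
np.save("pics/w4.npy",c,allow_pickle=True)
print(o["tcp_pos"],o["grip_width"],o["joints"]); print(R.from_rotvec(o["orientation"]).as_matrix().round(3))
E
```

```text
[0.50187585 0.05005955 0.34765585] 0.044649547129501074 [-0.36600021  0.26560832  0.16817097  2.02512806 -0.05822846  0.85534792
  1.18601309]
[[-0.976  0.218 -0.   ]
 [ 0.218  0.976 -0.   ]
 [ 0.    -0.    -1.   ]]
```

View pics/w4.png

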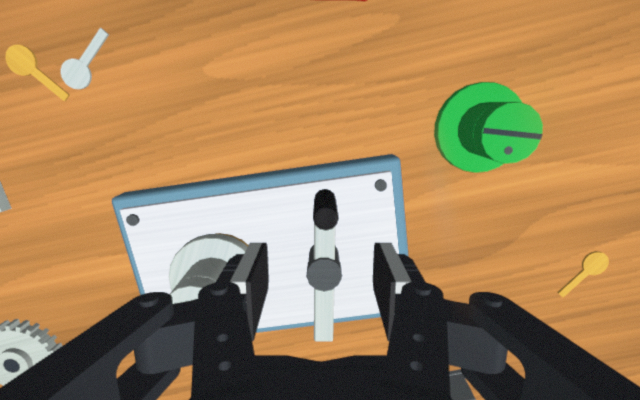

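The knob runs from its base at (324,197) to its top at (326,217). The bar stands almost vertical in the picture, so it is aligned with tool x, and the pivot cap is at (323,274).

```bash
python3 - <<'E'
from h import *
c=np.load("pics/w4.npy",allow_pickle=True).item(); o=r.get_obs()
for n,uv,z in(("knob top",(326,217),.114),("knob base",(324.5,198),.066),("bar end",(324,340),.066),("pivot z.075",(323.5,274),.075),("pivot .09",(323.5,274),.09)):
    p=ray(c,uv,z); print(n,p.round(4),toolshift(np.r_[p[:2]-o["tcp_pos"][:2],0],o).round(4))
c=np.load("pics/w3.npy",allow_pickle=True).item()
im=cv2.imread("pics/w3.png"); 
print("pivot w3",ray(c,(322,3),.08))
print("flange L/R width if home z=.052:",[np.linalg.norm(ray(c,(271.5,125),z)-ray(c,(373.5,125),z)).round(4) for z in(.052,.067)])
E
```

```text
knob top [0.5022 0.0525 0.114 ] [ 0.0002  0.0025 -0.    ]
knob base [0.5032 0.052  0.066 ] [-0.0008  0.0022 -0.    ]
bar end [0.6212 0.0257 0.066 ] [-0.1218  0.0021  0.    ]
pivot z.075 [0.5583 0.039  0.075 ] [-0.0575  0.0015  0.    ]
pivot .09 [0.5508 0.0405 0.09  ] [-0.0498  0.0013  0.    ]
pivot w3 [0.56038059 0.02232063 0.08      ]
flange L/R width if home z=.052: [np.float64(0.0745), np.float64(0.0703)]
```

Call:
{"api": "carry_out", "payload": {"moves": [[0, 0.0025, 0.02, 0, 0.045], [0, 0.0025, 0.05, 0, 0.045], [0, 0.0025, 0.078, 0, 0.045], [0, 0.0025, 0.092, 0, 0.045], [0, 0.0025, 0.097, 0, 0.035], [0, 0.0025, 0.097, 0, 0.022], [0, 0.0025, 0.097, 0, 0.022], [0, 0.0025, 0.097, 0, 0.022]]}}

```text
clock: 11.5
tcp_pos: [0.5029, 0.0525, 0.2517]
orientation: [0.343, 3.121, 0.001]
contact_force: [-0.4, 0.2, -0.1]
grip_width: 0.022
gripper_force: 0.0
```

Call:
{"api": "carry_out", "payload": {"moves": [[-0.0002, 0.0054, 0, 0.09, 0.022], [-0.001, 0.0107, 0, 0.18, 0.022], [-0.0022, 0.016, 0, 0.27, 0.022], [-0.0038, 0.0211, 0, 0.36, 0.022], [-0.006, 0.0261, 0, 0.45, 0.022], [-0.0085, 0.0308, 0, 0.54, 0.022], [-0.0115, 0.0353, 0, 0.63, 0.022], [-0.0149, 0.0396, 0, 0.72, 0.022]]}}

```text
clock: 12.3
tcp_pos: [0.5255, 0.0875, 0.2515]
orientation: [-1.427, -2.799, 0.0]
contact_force: [-1.4, -1.9, 1.5]
grip_width: 0.0218
gripper_force: 1.3
```

Call:
{"api": "carry_out", "payload": {"moves": [[-0.0002, 0.0054, 0, 0.09, 0.022], [-0.001, 0.0107, 0, 0.18, 0.022], [-0.0022, 0.016, 0, 0.27, 0.022], [-0.0038, 0.0211, 0, 0.36, 0.022], [-0.006, 0.0261, 0, 0.45, 0.022], [-0.0085, 0.0308, 0, 0.54, 0.022], [-0.0115, 0.0353, 0, 0.63, 0.022], [-0.0149, 0.0396, 0, 0.72, 0.022]]}}

```text
clock: 13.1
tcp_pos: [0.5661, 0.0996, 0.2513]
orientation: [-2.319, -2.117, -0.0]
contact_force: [-2.7, -0.1, 1.3]
grip_width: 0.0222
gripper_force: 1.4
```

Call:
{"api": "carry_out", "payload": {"moves": [[0, 0.001, 0, 0, 0.022], [0, 0.002, 0, 0, 0.022], [0, 0.003, 0, 0, 0.022], [0, 0.003, 0, 0, 0.022], [0, 0.003, 0, 0, 0.022], [0, 0.003, 0, 0, 0.022], [0, 0.003, 0, 0, 0.022], [0, 0.003, 0, 0, 0.022]]}}

```text
clock: 13.9
tcp_pos: [0.5693, 0.099, 0.2507]
orientation: [-2.317, -2.122, -0.0]
contact_force: [-2.9, 0.8, 1.3]
grip_width: 0.0222
gripper_force: 1.1
```

Call:
{"api": "carry_out", "payload": {"moves": [[0, -0.003, 0, 0, 0.022], [0, -0.003, 0, 0, 0.045], [0, -0.003, 0, 0, 0.045], [0, -0.003, 0, 0, 0.045], [0, -0.003, -0.02, 0, 0.045], [0, -0.003, -0.05, 0, 0.045], [0, -0.003, -0.08, 0, 0.045], [0, -0.003, -0.1, 0, 0.045]]}}

```text
clock: 14.7
tcp_pos: [0.5668, 0.0989, 0.3527]
orientation: [2.317, 2.12, 0.003]
contact_force: [-0.7, 0.0, -0.5]
grip_width: 0.0451
gripper_force: 0.0
```

Call:
{"api": "carry_out", "payload": {"moves": [[-0.03, 0, -0.02, 0, 0.045], [-0.07, 0, -0.03, 0, 0.045], [-0.11, 0, -0.03, 0, 0.045], [-0.15, 0, -0.03, 0, 0.045], [-0.17, 0, -0.03, 0, 0.045], [-0.18, 0, -0.03, 0, 0.045], [-0.18, 0, -0.03, 0, 0.045], [-0.18, 0, -0.03, 0, 0.045]]}}

```text
clock: 15.5
tcp_pos: [0.5508, -0.0787, 0.3805]
orientation: [-2.315, -2.123, -0.001]
contact_force: [0.2, 0.2, -0.0]
grip_width: 0.045
gripper_force: 0.0
```

```bash
python3 - <<'E'
from h import *
o=r.get_obs(); cv2.imwrite("pics/w5.png",r.grab_frame("wrist")[:,:,::-1]); print(o["tcp_pos"],o["contact_force"])
E
```

```text
[ 0.55083025 -0.07872763  0.38050056] [ 0.23827592  0.17645969 -0.03069967]
```

View pics/w5.png

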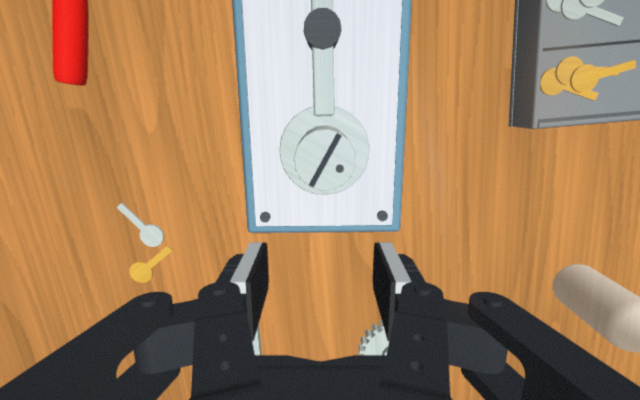

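The lever now lies along the station's y axis, with the pivot at (323,28) and the toe at (324,114) over the flange, which is centred at (324,150). The robot is clear of everything.

```bash
python3 -c "
from bench import r
print(r.hand_in())"
```

```text
the job is handed in; nothing more can be done
None
```

I fitted the round jaw on the spindle, pressed it to its stop, swung the lever to its stop with its toe over the flange, and handed the job in at about 15.5 s; no verdict came back.

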